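Load a lidded food pan into the carrier rack behind its drop catch

TASK

Load the blue-lidded food pan into the empty bay of the steel carrier rack: pick it up by its lid handle, carry it level, enter its rim between the bay's two runners and slide it fully home, so that the pan's own rim lifts the orange drop catch and the catch falls shut behind it. Keep the gripper off the rack and its catches, leave the grey-lidded pan locked in its bay and the bowls, bottle and ramekin where they stand, and let go of the pan.

Things in the scene. Friction and masses are not known exactly. Their poses are not given: they have to be found in the camera images.
- pan_mid (a point): Pan to load: closed steel food pan, blue lid clamped on, one rigid piece, about 0.7 kg, on the counter. Point: its centre, 60 mm above its underside; x along the pan, y across, z up; same both ways round. Rim (with lid edge) 176 mm long, 108 wide, 10 thick, 65 to 75 mm above the underside; tub below it 146 x 78 mm; lid top 79 mm, handle top 120 mm above the underside.
- pan_handle (a point): Middle of the pan's blue lid handle, where to grip, 51 mm above pan_mid: a bar 14 mm thick along the pan's x, 60 mm long along its y, 18 mm high, on two legs 10 mm wide at its ends, 23 mm of free space between bar and lid. Axes as the pan's.
- rack: Fixed steel carrier rack with two equal bays side by side, 264 mm wide (bar grips stand out 22 mm more each side), 230 mm deep, 97 mm high, catch ears 122 mm. Origin: under its middle, on the counter; x points into the bays, y across, z up. Mouths at x = -120 mm facing -x, flared guides out to x = -148 mm. Bay middles at y = +66 and -66 mm; back stop at x = 106 mm.
- free_mouth (a point): Mouth of the bay that is empty (either of the two), mid-way between its runners, at the height of their ledges, 80 mm above the counter. x points into the bay, y across. Runner walls 114 mm apart; ledges 12 mm wide carry the pan's rim, the tub hangs between them. From 60 mm inside, upper lips 10 mm wide, 14 mm above the ledges, cover the rim, so it must be slid in, not lowered in.
- free_home (a point): Where pan_mid is when the pan is fully home in the empty bay: 134 mm inward of free_mouth, 75 mm above the counter (pan's underside 15 mm above the counter). x points into the bay. There the pan has 4 mm of play to the back stop and 4 mm to the catch toe behind it.
- catch_a (a joint): Orange drop catch of the bay on the rack's +y side: arm 10 mm wide, 50 g, hinged 110 mm above the counter at rack x = -112, y = 115 mm, sloping down into the bay over the outer ledge. 0 rad: down, toe 1.5 mm above the ledge, its inner side at rack x = -78 mm. Grows as the toe lifts, to 1.2; a rim pushed in lifts it to about 0.2, and it falls by its weight behind the pan's rear edge.
- catch_b (a joint): The same orange drop catch for the bay on the rack's -y side (hinge at rack y = -115 mm); 0 rad down, grows as its toe is lifted.
- parked_mid (a point): Centre (60 mm above the underside) of the pan already locked in the other bay: the same pan with a grey lid. Not to be disturbed.
- bowls_mid (a point): Centre of a stack of three dark bowls, 110 mm wide, 62 mm high. Bystander.
- bottle_mid (a point): Centre of a red sauce bottle with a white nozzle, 54 mm wide, 182 mm high. Bystander.
- ramekin_mid (a point): Centre of a white ramekin, 80 mm wide, 42 mm high. Bystander.
Not all that is in view belongs to the job. What is shaped like the part that bears pan_mid but green or pink is not meant.

How it is judged:
By the outcome, as a careful person would: the job done as asked, in the order asked, and still so for the second after the job is handed in, with the robot touching nothing.
It also fails if it takes over 45 s, if anything falls off the work surface, if the arm or the gripper's body presses on something with over 40 N, if the wrist force passes 120 N, or if a joint passes its speed limit or range.

ROBOT

A 6-joint arm with a two-finger parallel gripper is mounted at the origin on the work surface. World frame = base frame: x ahead of the robot, y to its left, z up, the work surface at z = 0. Lengths are in m, angles in rad, forces in N, time in s.
With the tool pointing down it reaches from about 0.4 to 0.825 m from the base axis. Payload 7 kg.
Tool frame: the origin (TCP) lies on the centre line of the jaws, within the pads' length; the fingertips stand 22 mm ahead of it and the grasp point (between the pads) lies 3 mm ahead of it (arm.tcp_to_tips is the distance from the TCP to the fingertips, in m); z points along the fingers, y is the line along which they close (so a half turn about z gives the same grasp; the last joint's range is limited). The gripper opens to 88 mm and grips with 3 to 60 N. Pads are 19 mm wide; open, the fingers measure 130 mm over their backs; the gripper's body (78 mm by 193 mm) begins 47 mm behind the grasp point.
Start: joints at [-0.857, 0.359, 0.012, 0, -1.224, -0.288], TCP at [0.279, -0.615, 0.249] pointing down, gripper open.
Joint ranges: [-3.07, 3.07], [-1.43, 2.12], [-1.02, 1.25], [-3.03, 1.67], [-3.05, -0], [-3.03, 3.03]. Speed limits (rad/s): [2.39, 2.39, 3.01, 3.14, 3.14, 3.14].

INTERFACE

Orientations are given as [roll, pitch, yaw] about the fixed x, y, z axes, in that order (R = Rz(yaw) Ry(pitch) Rx(roll)).
In Python, from station import arm gives the robot as it stands.
- The arm moves only by the tool jog_arm, never from a script. Its argument "targets" is a list of rows, each an object of numbers: "dx", "dy", "dz": the shift along the tool's x, y, z in mm; "rx", "ry", "rz": the turn, a rotation vector about the tool's x, y, z in rad; "gripper": the closure, from 0 (fully open) to 1 (shut). In form: [{"dx": .., "dy": .., "dz": .., "rx": .., "ry": .., "rz": .., "gripper": ..}, ...]. A call has exactly 8 rows; each row is the pose to reach, as a shift and turn from the pose commanded when the call began, along the tool's axes at that moment; what a row does not reach only later rows make up. A row lasts 1/12 s, in which the tool goes at most 41.7 mm and 7.16 degrees, less where a joint would pass 70% of its speed; a pose out of reach is approached as far as the arm can. A call with a gripper value outside its range is refused whole. The fingers move at their own pace and stop on an object; "force" is the grip in N (left out, the last holds). Time passes only in rows, so rows that repeat a pose let the fingers close, or fill a call up. It gives the time, the measured TCP pose, the force, the opening and the grip force at its end, in the units of the state.
- arm.get_state(): the state, without advancing time (a new reading comes with each control period).
- arm.grab_frame(name): name is "scene" or "top"; returns a dict with "frame" (420x560x3 uint8, red, green, blue), "z_map" (420x560 float32, m along the optical axis (not along the pixel's ray), 0 where there is no reading), "fx", "fy", "cx", "cy" (pixels), "view" (4x4, takes a point from world to camera coordinates). Camera axes: x right, y down, z forward; pixel columns grow to the right and rows downward; lengths in m; the calibration is good to about 2 mm. A picture is of the moment at which its call begins.
- arm.job_done(): hands the job in; it is judged then, once.
The state is a dict: "t": time; "q": joint angles; "qd": joint speeds; "joint_efforts": joint torques, N m; "eef_pos": TCP position; "ee_rot": TCP orientation; "force": force on the tool from outside, world axes, zero at the start; "moment": the same for the moment, N m; "width": finger opening in m; "gripper_force": force on a finger pad.
Only numpy, scipy, OpenCV 4.12 (cv2) and the standard library are available. Lean on these libraries where they do the work, as an engineer would, in place of code of your own. Each camera call takes 0.05 s, during which the arm holds its last target. There are 200 camera calls.

## Working session

There is one attempt and no reset: what is moved stays moved. The work goes in short steps, Python scripts to look and compute and a tool call to move; the robot and the scene stay as the last step left them, time stands still between calls to the robot, and variables do not carry over. Pictures are saved under pics/ and viewed, at most 10 in all, crops included, and the job is handed in when it is done.

Besides the shell and the picture viewer there is one more tool, called after ">>>" by a JSON object that holds its "op" and its "data", one argument or row to a line. jog_arm: Moves the arm, as the interface text tells. Its arguments: {"type":"object","properties":{"targets":{"type":"array","items":{"type":"object","properties":{"dx":{"type":"number"},"dy":{"type":"number"},"dz":{"type":"number"},"rx":{"type":"number"},"ry":{"type":"number"},"rz":{"type":"number"},"gripper":{"type":"number"}}}},"force":{"type":"number"}},"required":["targets"]}

```bash
mkdir -p pics; cat > h.py <<'E'
import numpy as np,cv2
from station import arm
def grab(n):
    f=arm.grab_frame(n); np.savez(f'/tmp/{n}.npz',**f); return f
def world(f,u,v,z=None):
    K=[f['fx'],f['fy'],f['cx'],f['cy']];d=float(f['z_map'][int(v),int(u)])
    c=np.array([(u-K[2])/K[0],(v-K[3])/K[1],1]);T=np.linalg.inv(f['view'])
    if z is None:return (T@np.r_[c*d,1])[:3]
    r=T[:3,:3]@c;o=T[:3,3];return o+r*(z-o[2])/r[2]
def wmap(f):
    v,u=np.mgrid[:420,:560];d=f['z_map'];T=np.linalg.inv(f['view'])
    P=np.stack([(u-f['cx'])/f['fx']*d,(v-f['cy'])/f['fy']*d,d,np.ones_like(d)],-1)@T.T
    P=P[...,:3];P[d==0]=np.nan;return P
E
python3 - <<'E'
from h import *
for n in('scene','top'):
    f=grab(n);cv2.imwrite(f'pics/{n}0.png',cv2.resize(f['frame'][...,::-1],(800,600)))
    print(f['fx'],np.linalg.inv(f['view'])[:3].round(3))
s=arm.get_state();print(s['t'],s['eef_pos'],s['ee_rot'],arm.tcp_to_tips)
E
```

```text
407.52784143128264 [[ 7.660e-01  4.480e-01 -4.610e-01  1.153e+00]
 [ 6.430e-01 -5.350e-01  5.480e-01 -8.200e-01]
 [-1.000e-03 -7.160e-01 -6.980e-01  1.025e+00]]
455.17378320327936 [[ 5.000e-03 -9.920e-01  1.240e-01  3.410e-01]
 [-1.000e+00 -5.000e-03 -0.000e+00 -6.300e-02]
 [ 1.000e-03 -1.240e-01 -9.920e-01  1.626e+00]]
0.1 [ 0.27861558 -0.61436619  0.24771596] [ 3.14009061e+00 -1.39989488e-04 -2.71588444e+00] 0.022
```

View pics/scene0.png

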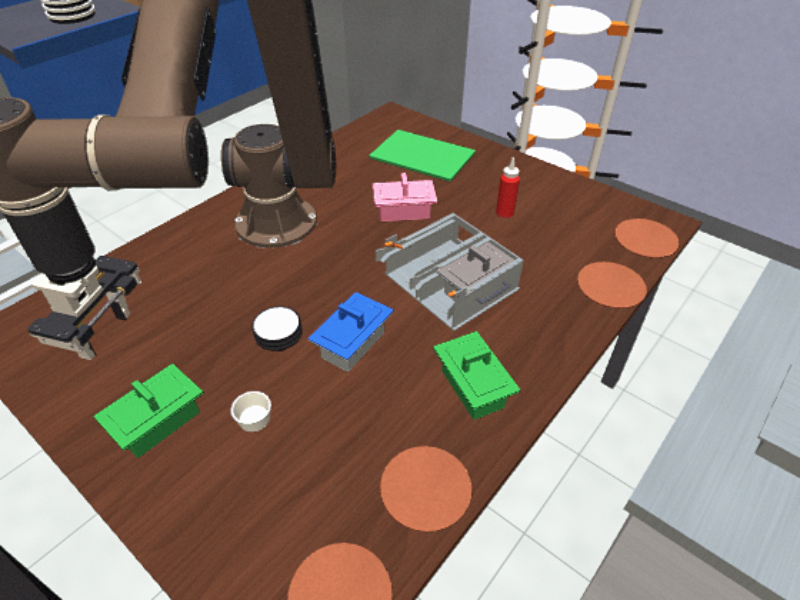

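View pics/top0.png

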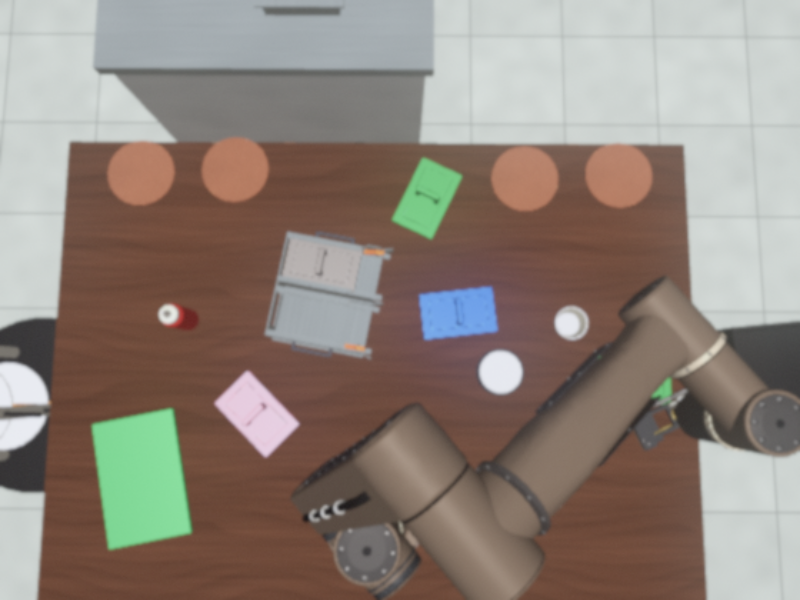

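Candidates in the scene picture are the blue lid at (350,325), green ones at (150,405) and (478,370), and pink at (405,197). The one meant is the blue pan, since only it has a blue lid. The rack is at (455,265), and its empty bay is the one nearer the robot, which makes it catch_a. I'll confirm this in a crop and measure.

```bash
cat > m.py <<'E'
from h import *
def pan(f):
    P=wmap(f);h=cv2.cvtColor(f['frame'],cv2.COLOR_RGB2HSV)
    m=(h[...,0]>100)&(h[...,0]<125)&(h[...,1]>120)&(P[...,2]>.05)&(P[...,2]<.3)&(P[...,0]>.2)&(abs(P[...,1])<.5)
    return P,m
E
python3 - <<'E'
from m import *
for n in('scene','top'):
    f=dict(np.load(f'/tmp/{n}.npz'));P,m=pan(f)
    z=P[...,2];print(n,m.sum(),np.percentile(z[m],[2,25,50,75,98]).round(3))
    l=m&(z<.09);r=cv2.minAreaRect((P[l][:,:2]*1000).astype(np.float32));print('rect',r)
    b=m&(z>.108);print('bar',P[b].mean(0),b.sum(),cv2.minAreaRect((P[b][:,:2]*1000).astype(np.float32)))
f=dict(np.load('/tmp/scene.npz'))
c=f['frame'][140:270,200:380,::-1];a=cv2.resize(c,(800,578),interpolation=cv2.INTER_CUBIC);cv2.imwrite('pics/sc.png',a)
f=dict(np.load('/tmp/top.npz'))
c=f['frame'][150:260,175:355,::-1];a=cv2.resize(c,(800,489),interpolation=cv2.INTER_CUBIC);cv2.imwrite('pics/tc.png',a)
E
```

```text
scene 1392 [0.072 0.076 0.078 0.08  0.12 ]
rect ((499.02923583984375, -202.01531982421875), (110.56087493896484, 179.9356231689453), 6.637089729309082)
bar [ 0.50131401 -0.20480377  0.11737307] 100 ((500.666015625, -203.33709716796875), (60.116600036621094, 16.480833053588867), 5.261035442352295)
top 1501 [0.07  0.075 0.078 0.081 0.121]
rect ((498.0542297363281, -203.2426300048828), (104.61558532714844, 171.5674591064453), 6.683247089385986)
bar [ 0.49670484 -0.20212556  0.11970999] 82 ((498.8170471191406, -202.22698974609375), (60.31022644042969, 14.199995994567871), 6.638299942016602)
```

View pics/sc.png

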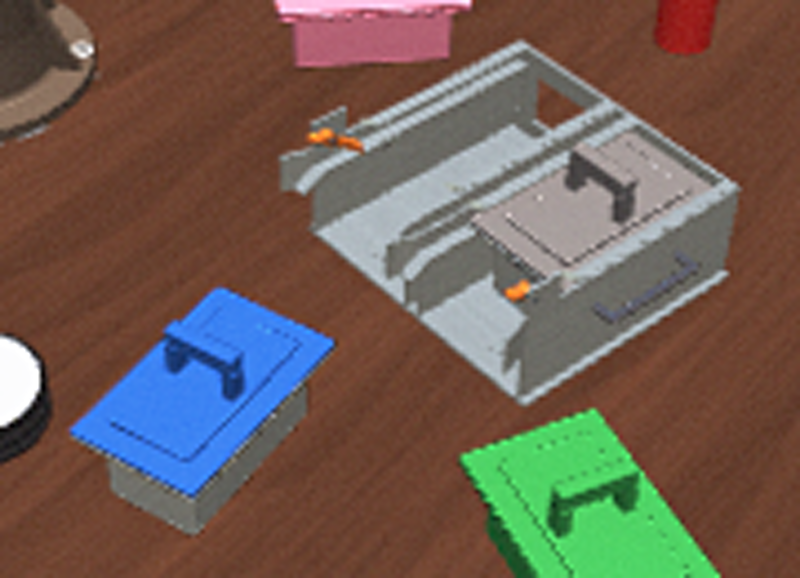

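View pics/tc.png

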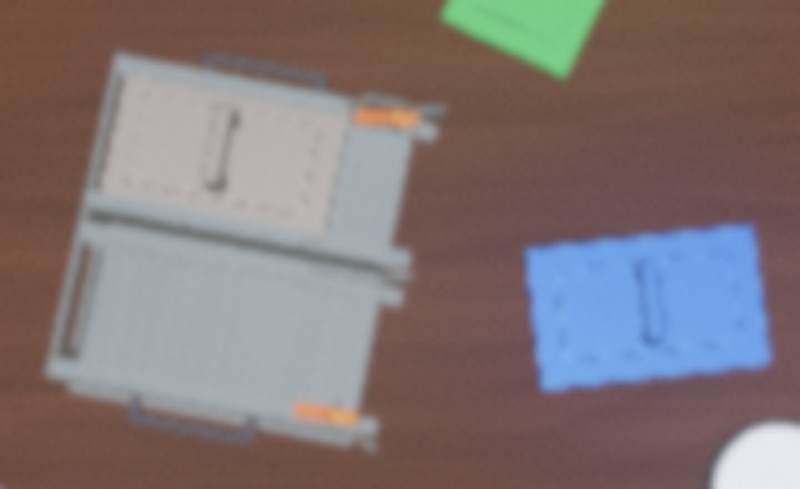

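Confirmed: the blue pan is at crop (200,390), with its bar at (205,355). The lower bay (nearer the robot) is empty, with catch_a orange at crop (335,140). Next I'll fit the rack pose.

```bash
cat > rk.py <<'E'
from m import *
S=dict(np.load('/tmp/scene.npz'));T=dict(np.load('/tmp/top.npz'))
def pts(f):
    P=wmap(f);h=cv2.cvtColor(f['frame'],cv2.COLOR_RGB2HSV);x,y,z=P[...,0],P[...,1],P[...,2]
    m=(x>.38)&(x<.75)&(y>-.08)&(y<.28)&(z>.005)&(z<.14)&(h[...,1]<90)
    return P[m]
A,B=pts(S),pts(T)
if __name__=='__main__':
  for n,Q in(('S',A),('T',B)):
    hz=np.histogram(Q[:,2],np.arange(0,.13,.005));print(n,hz[0])
    W=Q[(Q[:,2]>.091)&(Q[:,2]<.102)]
    best=None
    for a in np.radians(np.arange(-25,5,.25)):   # rack x axis yaw = 90deg + a
        ex=np.array([-np.sin(a),np.cos(a)]);ey=np.array([-np.cos(a),-np.sin(a)])
        s=(np.histogram(W[:,:2]@ey,np.arange(-1,1,.003))[0]**2.).sum()
        if best is None or s>best[0]:best=(s,a,ex,ey)
    s,a,ex,ey=best;X,Y=W[:,:2]@ex,W[:,:2]@ey
    print(np.degrees(a),len(W),'x',X.min(),X.max(),np.percentile(X,[1,99]))
    hh,e=np.histogram(Y,np.arange(Y.min(),Y.max()+.004,.004));print([(round(float(b)*1000),int(c)) for b,c in zip(e,hh)])
  f=S
  for n,f in(('S',S),('T',T)):
    P=wmap(f);h=cv2.cvtColor(f['frame'],cv2.COLOR_RGB2HSV);x,y,z=P[...,0],P[...,1],P[...,2]
    m=(x>.3)&(x<.75)&(y>-.08)&(y<.28)&(z>.085)&(z<.13)&(h[...,0]>5)&(h[...,0]<25)&(h[...,1]>170)
    n_,l,st,c=cv2.connectedComponentsWithStats(m.astype(np.uint8))
    print(n,'orange',[(P[l==i].mean(0).round(4),st[i,4]) for i in range(1,n_) if st[i,4]>5])
    g=(z>.09)&(z<.102)&(x>.55)&(x<.7)&(y>-.05)&(y<.25)&(f['frame'][...,0]>f['frame'][...,2].astype(int)+3)
    print('grey lid',g.sum(),P[g].mean(0),cv2.minAreaRect((P[g][:,:2]*1000).astype(np.float32)))
E
python3 rk.py
```

```text
S [  0 576 340 109 126 103 102 104 118 107 120 101 143 124 102 177 278 299
 698 698 126  24  26  27  39]
-11.0 1399 x 0.07760803003926439 0.3390487370156122 [0.08706059 0.33432852]
[(-647, 5), (-643, 14), (-639, 84), (-635, 42), (-631, 43), (-627, 27), (-623, 12), (-619, 17), (-615, 37), (-611, 43), (-607, 41), (-603, 37), (-599, 30), (-595, 30), (-591, 30), (-587, 31), (-583, 32), (-579, 28), (-575, 28), (-571, 27), (-567, 33), (-563, 33), (-559, 29), (-555, 33), (-551, 26), (-547, 22), (-543, 15), (-539, 17), (-535, 24), (-531, 43), (-527, 33), (-523, 47), (-519, 26), (-515, 8), (-511, 22), (-507, 69), (-503, 42), (-499, 34), (-495, 20), (-491, 5), (-487, 2), (-483, 3), (-479, 2), (-475, 2), (-471, 2), (-467, 1), (-463, 1), (-459, 2), (-455, 1), (-451, 2), (-447, 1), (-443, 1), (-439, 3), (-435, 2), (-431, 2), (-427, 2), (-423, 1), (-419, 1), (-415, 2), (-411, 2), (-407, 3), (-403, 15), (-399, 33), (-395, 30), (-391, 42), (-387, 17), (-383, 5)]
T [   0 1269  771  107   28   35   18   14   14   16   16   15   65  118
   85  148  157  340  830  886  266   42    7   16   17]
-10.5 176
[... 611 characters left out ...]
461, 2), (-457, 1), (-453, 3), (-449, 2), (-445, 1), (-441, 1), (-437, 0), (-433, 2), (-429, 2), (-425, 1), (-421, 3), (-417, 1), (-413, 1), (-409, 1), (-405, 4), (-401, 55), (-397, 55), (-393, 58), (-389, 25), (-385, 2), (-381, 2)]
S orange [(array([0.4107, 0.0269, 0.1156]), np.int32(13)), (array([0.4173, 0.0534, 0.0965]), np.int32(10)), (array([ 0.6361, -0.0177,  0.1165]), np.int32(12))]
grey lid 770 [0.61552216 0.11812382 0.09404346] ((603.2884521484375, 93.53641510009766), (257.9281005859375, 138.2707977294922), 80.6666488647461)
T orange []
grey lid 984 [0.61390288 0.12223896 0.09471188] ((606.2598876953125, 94.22357940673828), (258.9483642578125, 127.58619689941406), 80.72791290283203)
```

```bash
python3 - <<'E'
from rk import *
a=np.radians(-10.75);ex=np.array([-np.sin(a),np.cos(a)]);ey=np.array([-np.cos(a),-np.sin(a)])
for n,Q in(('S',A),('T',B)):
    W=Q[(Q[:,2]>.091)&(Q[:,2]<.103)];X,Y=W[:,:2]@ex,W[:,:2]@ey
    for nm,lo,hi in(('outerA',-.408,-.38),('midA',-.517,-.485),('midB',-.542,-.518),('outerB',-.65,-.62)):
        m=(Y>lo)&(Y<hi)&(X>.15)&(X<.32)
        xb=np.arange(.15,.32,.01);r=[]
        for b in xb:
            k=m&(X>=b)&(X<b+.01)
            if k.sum()>3:r.append((b+.005,Y[k].min(),Y[k].max()))
        r=np.array(r)
        for j,e in((1,'lo'),(2,'hi')):
            p=np.polyfit(r[:,0]-.22,r[:,j],1);print(n,nm,e,'slope deg %.2f  Y@.22 %.4f  sd %.4f'%(np.degrees(p[0]),p[1],(r[:,j]-np.polyval(p,r[:,0]-.22)).std()))
    k=W[X>.25];XX=k[:,:2]@ex;YY=k[:,:2]@ey
    print('back',[(round(float(y),2),round(float(XX[(YY>y)&(YY<y+.02)].max()),4)) for y in np.arange(-.64,-.4,.03) if ((YY>y)&(YY<y+.02)).any()])
E
```

```text
S outerA lo slope deg 0.76  Y@.22 -0.4009  sd 0.0019
S outerA hi slope deg -0.54  Y@.22 -0.3882  sd 0.0020
S midA lo slope deg 0.08  Y@.22 -0.5081  sd 0.0008
S midA hi slope deg 0.18  Y@.22 -0.4943  sd 0.0023
S midB lo slope deg 1.64  Y@.22 -0.5387  sd 0.0020
S midB hi slope deg 0.04  Y@.22 -0.5203  sd 0.0014
S outerB lo slope deg -0.17  Y@.22 -0.6400  sd 0.0008
S outerB hi slope deg -0.48  Y@.22 -0.6238  sd 0.0030
back [(-0.64, 0.3336), (-0.61, 0.3325), (-0.58, 0.3333), (-0.55, 0.3331), (-0.52, 0.3368), (-0.49, 0.3339), (-0.46, 0.333), (-0.43, 0.3309)]
T outerA lo slope deg -0.07  Y@.22 -0.3993  sd 0.0008
T outerA hi slope deg 0.15  Y@.22 -0.3880  sd 0.0006
T midA lo slope deg -0.03  Y@.22 -0.5063  sd 0.0006
T midA hi slope deg 0.10  Y@.22 -0.4949  sd 0.0005
T midB lo slope deg -0.52  Y@.22 -0.5396  sd 0.0020
T midB hi slope deg -0.13  Y@.22 -0.5195  sd 0.0006
T outerB lo slope deg 0.12  Y@.22 -0.6382  sd 0.0006
T outerB hi slope deg 0.26  Y@.22 -0.6226  sd 0.0016
back [(-0.64, 0.3328), (-0.61, 0.3316), (-0.58, 0.3323), (-0.55, 0.3326), (-0.52, 0.3325), (-0.49, 0.3333), (-0.46, 0.3332), (-0.43, 0.332)]
```

>>> {"op": "jog_arm", "data": {
  "targets": [
    {"dx": -15, "dy": 12, "rz": 0.03, "gripper": 0},
    {"dx": -45, "dy": 35, "rz": 0.07},
    {"dx": -75, "dy": 58, "rz": 0.12},
    {"dx": -105, "dy": 81, "rz": 0.17},
    {"dx": -135, "dy": 104, "rz": 0.22},
    {"dx": -165, "dy": 127, "rz": 0.27},
    {"dx": -190, "dy": 146, "rz": 0.3},
    {"dx": -205, "dy": 157, "rz": 0.309}
  ]
}}

```text
invalid input at $.targets[0]: expected keys dx, dy, dz, rx, ry, rz, gripper
```

```bash
cat > go.py <<'E'
import sys
from h import *
from scipy.spatial.transform import Rotation as R
# go.py x y z yaw_of_tool_y(deg): shift in tool mm and turn about tool axes
x,y,z,a=map(float,sys.argv[1:5]);s=arm.get_state()
Rc=R.from_euler('xyz',s['ee_rot']);Rt=R.from_euler('xyz',[np.pi,0,np.radians(a+90)])
print('d',(Rc.inv().apply(np.array([x,y,z])-s['eef_pos'])*1000).round(1),'r',(Rc.inv()*Rt).as_rotvec().round(4))
print(s['t'],np.round(s['eef_pos'],4),np.round(s['ee_rot'],4),np.round(s['force'],1),np.round(s['moment'],2),s['width'],s['gripper_force'],np.round(s['q'],2))
E
python3 go.py .4986 -.2025 .17 96.65
```

```text
d [-370.4  284.1   78.1] r [ 0.0015 -0.0004  0.3096]
0.1 [ 0.2786 -0.6144  0.2477] [ 3.1401e+00 -1.0000e-04 -2.7159e+00] [ 0.3  0.8 -0.2] [-0.02  0.05  0.  ] 0.0874094656822274 0.0 [-0.86  0.36  0.01 -0.   -1.22 -0.29]
```

>>> {"op": "jog_arm", "data": {
  "targets": [
    {"dx": -15, "dy": 12, "dz": 0, "rx": 0, "ry": 0, "rz": 0.03, "gripper": 0},
    {"dx": -45, "dy": 35, "dz": 0, "rx": 0, "ry": 0, "rz": 0.07, "gripper": 0},
    {"dx": -75, "dy": 58, "dz": 0, "rx": 0, "ry": 0, "rz": 0.12, "gripper": 0},
    {"dx": -105, "dy": 81, "dz": 0, "rx": 0, "ry": 0, "rz": 0.17, "gripper": 0},
    {"dx": -135, "dy": 104, "dz": 0, "rx": 0, "ry": 0, "rz": 0.22, "gripper": 0},
    {"dx": -165, "dy": 127, "dz": 0, "rx": 0, "ry": 0, "rz": 0.27, "gripper": 0},
    {"dx": -190, "dy": 146, "dz": 0, "rx": 0, "ry": 0, "rz": 0.3, "gripper": 0},
    {"dx": -205, "dy": 157, "dz": 0, "rx": 0, "ry": 0, "rz": 0.309, "gripper": 0}
  ]
}}

```text
t: 0.77
eef_pos: [0.4015, -0.3844, 0.2485]
ee_rot: [3.141, 0.0, -3.025]
force: [-0.1, 0.1, -0.5]
width: 0.0872
gripper_force: 0.0
```

```bash
python3 go.py .4986 -.2025 .17 96.65
```

```text
d [-117.5  169.3   78.6] r [0.0005 0.0003 0.0003]
0.7667 [ 0.4015 -0.3844  0.2485] [ 3.1411e+00  3.0000e-04 -3.0252e+00] [-0.1  0.1 -0.5] [-0.04  0.03  0.07] 0.0871789103163411 0.0 [-0.41  0.16 -0.25 -0.   -1.15 -1.04]
```

>>> {"op": "jog_arm", "data": {
  "targets": [
    {"dx": -12, "dy": 17, "dz": 0, "rx": 0, "ry": 0, "rz": 0, "gripper": 0},
    {"dx": -31, "dy": 45, "dz": 5, "rx": 0, "ry": 0, "rz": 0, "gripper": 0},
    {"dx": -52, "dy": 75, "dz": 15, "rx": 0, "ry": 0, "rz": 0, "gripper": 0},
    {"dx": -73, "dy": 105, "dz": 30, "rx": 0, "ry": 0, "rz": 0, "gripper": 0},
    {"dx": -94, "dy": 135, "dz": 45, "rx": 0, "ry": 0, "rz": 0, "gripper": 0},
    {"dx": -109, "dy": 157, "dz": 60, "rx": 0, "ry": 0, "rz": 0, "gripper": 0},
    {"dx": -117.5, "dy": 169, "dz": 72, "rx": 0, "ry": 0, "rz": 0, "gripper": 0},
    {"dx": -117.5, "dy": 169, "dz": 78, "rx": 0, "ry": 0, "rz": 0, "gripper": 0}
  ]
}}

```text
t: 1.43
eef_pos: [0.4981, -0.203, 0.1688]
ee_rot: [3.141, -0.002, -3.022]
force: [-0.8, -0.1, -0.1]
width: 0.0877
gripper_force: 0.0
```

```bash
python3 go.py .4986 -.2025 .114 96.65; python3 - <<'E'
from h import *
f=grab('scene');c=f['frame'][130:290,150:350,::-1];cv2.imwrite('pics/a1.png',cv2.resize(c,(750,600),interpolation=cv2.INTER_CUBIC))
E
```

```text
d [-0.7  0.4 54.8] r [ 0.0008 -0.0019  0.0035]
1.4333 [ 0.4981 -0.203   0.1688] [ 3.1408e+00 -1.9000e-03 -3.0221e+00] [-0.8 -0.1 -0.1] [0.01 0.03 0.03] 0.08765871571256816 0.0 [-0.02  0.2  -0.4  -0.   -0.97 -1.43]
```

View pics/a1.png

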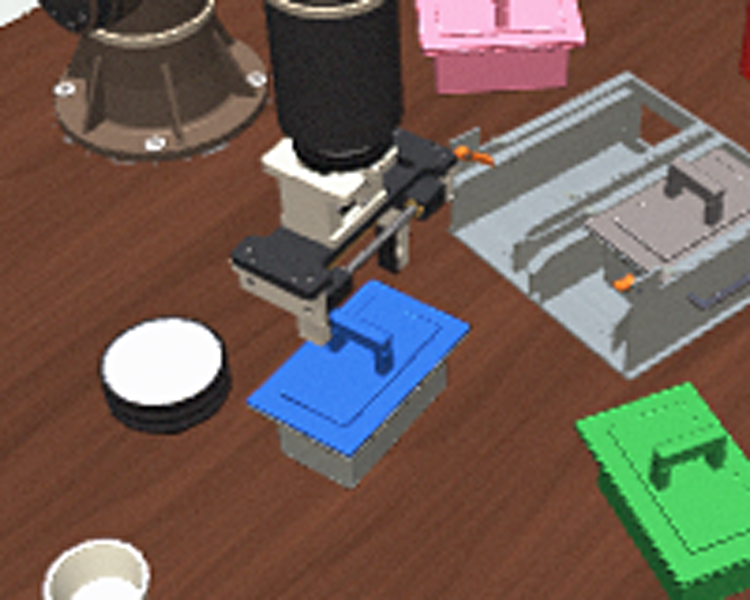

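The fingers at (315,325) and (395,260) straddle the bar at (360,340), so I'll descend and close.

>>> {"op": "jog_arm", "data": {
  "targets": [
    {"dx": 0, "dy": 0, "dz": 15, "rx": 0, "ry": 0, "rz": 0, "gripper": 0},
    {"dx": 0, "dy": 0, "dz": 32, "rx": 0, "ry": 0, "rz": 0, "gripper": 0},
    {"dx": 0, "dy": 0, "dz": 46, "rx": 0, "ry": 0, "rz": 0, "gripper": 0},
    {"dx": 0, "dy": 0, "dz": 55, "rx": 0, "ry": 0, "rz": 0, "gripper": 0},
    {"dx": 0, "dy": 0, "dz": 55, "rx": 0, "ry": 0, "rz": 0, "gripper": 0},
    {"dx": 0, "dy": 0, "dz": 55, "rx": 0, "ry": 0, "rz": 0, "gripper": 0.5},
    {"dx": 0, "dy": 0, "dz": 55, "rx": 0, "ry": 0, "rz": 0, "gripper": 0.7},
    {"dx": 0, "dy": 0, "dz": 55, "rx": 0, "ry": 0, "rz": 0, "gripper": 1}
  ],
  "force": 50
}}

```text
t: 2.15
eef_pos: [0.4982, -0.2058, 0.1166]
ee_rot: [-3.141, 0.002, -3.025]
force: [0.7, -0.0, 0.2]
width: 0.0726
gripper_force: 0.0
```

>>> {"op": "jog_arm", "data": {
  "targets": [
    {"dx": 0, "dy": 0, "dz": 0, "rx": 0, "ry": 0, "rz": 0, "gripper": 1},
    {"dx": 0, "dy": 0, "dz": 0, "rx": 0, "ry": 0, "rz": 0, "gripper": 1},
    {"dx": 0, "dy": 0, "dz": 0, "rx": 0, "ry": 0, "rz": 0, "gripper": 1},
    {"dx": 0, "dy": 0, "dz": 0, "rx": 0, "ry": 0, "rz": 0, "gripper": 1},
    {"dx": 0, "dy": 0, "dz": 0, "rx": 0, "ry": 0, "rz": 0, "gripper": 1},
    {"dx": 0, "dy": 0, "dz": 0, "rx": 0, "ry": 0, "rz": 0, "gripper": 1},
    {"dx": 0, "dy": 0, "dz": 0, "rx": 0, "ry": 0, "rz": 0, "gripper": 1},
    {"dx": 0, "dy": 0, "dz": 0, "rx": 0, "ry": 0, "rz": 0, "gripper": 1}
  ]
}}

```text
t: 2.82
eef_pos: [0.4976, -0.2055, 0.1155]
ee_rot: [3.142, -0.0, -3.025]
force: [-0.1, 0.0, 0.3]
width: 0.0202
gripper_force: 0.0
```

```bash
python3 go.py .4986 -.2025 .16 79.25
```

```text
d [ -1.3   2.9 -44.5] r [ 0.000e+00 -1.000e-04  3.045e-01]
2.8167 [ 0.4976 -0.2055  0.1155] [ 3.1416e+00 -1.0000e-04 -3.0248e+00] [-0.1  0.   0.3] [-0.01  0.02  0.01] 0.020174509224098823 0.0 [-0.03  0.26 -0.46 -0.   -0.84 -1.43]
```

>>> {"op": "jog_arm", "data": {
  "targets": [
    {"dx": 0, "dy": 0, "dz": 0, "rx": 0, "ry": 0, "rz": 0, "gripper": 1},
    {"dx": 0, "dy": 0, "dz": 0, "rx": 0, "ry": 0, "rz": 0, "gripper": 1},
    {"dx": 0, "dy": 0, "dz": 0, "rx": 0, "ry": 0, "rz": 0, "gripper": 1},
    {"dx": 0, "dy": 0, "dz": 0, "rx": 0, "ry": 0, "rz": 0, "gripper": 1},
    {"dx": 0, "dy": 0, "dz": 0, "rx": 0, "ry": 0, "rz": 0, "gripper": 1},
    {"dx": 0, "dy": 0, "dz": 0, "rx": 0, "ry": 0, "rz": 0, "gripper": 1},
    {"dx": 0, "dy": 0, "dz": 0, "rx": 0, "ry": 0, "rz": 0, "gripper": 1},
    {"dx": 0, "dy": 0, "dz": 0, "rx": 0, "ry": 0, "rz": 0, "gripper": 1}
  ]
}}

```text
t: 3.48
eef_pos: [0.4976, -0.2055, 0.1155]
ee_rot: [3.142, -0.0, -3.025]
force: [0.2, 3.9, 0.4]
width: 0.0133
gripper_force: 50.0
```

>>> {"op": "jog_arm", "data": {
  "targets": [
    {"dx": 0, "dy": 0, "dz": -5, "rx": 0, "ry": 0, "rz": 0, "gripper": 1},
    {"dx": 0, "dy": 0, "dz": -15, "rx": 0, "ry": 0, "rz": 0, "gripper": 1},
    {"dx": 0, "dy": 0, "dz": -30, "rx": 0, "ry": 0, "rz": 0, "gripper": 1},
    {"dx": 0, "dy": 0, "dz": -48, "rx": 0, "ry": 0, "rz": 0, "gripper": 1},
    {"dx": 0, "dy": 0, "dz": -66, "rx": 0, "ry": 0, "rz": 0, "gripper": 1},
    {"dx": 0, "dy": 0, "dz": -78, "rx": 0, "ry": 0, "rz": 0, "gripper": 1},
    {"dx": 0, "dy": 0, "dz": -84, "rx": 0, "ry": 0, "rz": 0, "gripper": 1},
    {"dx": 0, "dy": 0, "dz": -85, "rx": 0, "ry": 0, "rz": 0, "gripper": 1}
  ]
}}

```text
t: 4.15
eef_pos: [0.498, -0.2058, 0.2021]
ee_rot: [-3.141, 0.002, -3.025]
force: [-0.7, 0.7, -4.6]
width: 0.0133
gripper_force: 50.0
```

```bash
python3 go.py .433 -.118 .2 79.25;  python3 go.py .433 -.118 .2 79.25
python3 - <<'E'
from h import *
P=wmap(dict(np.load('/tmp/top.npz')));f=dict(np.load('/tmp/top.npz'))
m=(P[...,2]>.045)&(P[...,2]<.07)&(P[...,0]>.25)&(P[...,0]<.47)&(P[...,1]<-.18)&(P[...,1]>-.42)&(f['frame'].min(-1)>150)
print('bowls',m.sum(),P[m].mean(0))
E
```

```text
d [54.4 94.8  1.9] r [-3.000e-04  2.200e-03  3.043e-01]
4.15 [ 0.498  -0.2058  0.2021] [-3.141e+00  2.100e-03 -3.025e+00] [-0.7  0.7 -4.6] [ 0.02  0.02 -0.  ] 0.013277073146195468 49.99852538108826 [-0.03  0.17 -0.36  0.   -1.04 -1.43]
d [54.4 94.8  1.9] r [-3.000e-04  2.200e-03  3.043e-01]
4.15 [ 0.498  -0.2058  0.2021] [-3.141e+00  2.100e-03 -3.025e+00] [-0.7  0.7 -4.6] [ 0.02  0.02 -0.  ] 0.013277073146195468 49.99852538108826 [-0.03  0.17 -0.36  0.   -1.04 -1.43]
bowls 715 [ 0.35725341 -0.30503897  0.06362055]
```

>>> {"op": "jog_arm", "data": {
  "targets": [
    {"dx": 3, "dy": 5, "dz": 0, "rx": 0, "ry": 0, "rz": 0.02, "gripper": 1},
    {"dx": 10, "dy": 18, "dz": 0, "rx": 0, "ry": 0, "rz": 0.07, "gripper": 1},
    {"dx": 21, "dy": 37, "dz": 0, "rx": 0, "ry": 0, "rz": 0.13, "gripper": 1},
    {"dx": 33, "dy": 57, "dz": 0, "rx": 0, "ry": 0, "rz": 0.19, "gripper": 1},
    {"dx": 44, "dy": 76, "dz": 0, "rx": 0, "ry": 0, "rz": 0.25, "gripper": 1},
    {"dx": 51, "dy": 89, "dz": 0, "rx": 0, "ry": 0, "rz": 0.29, "gripper": 1},
    {"dx": 54, "dy": 95, "dz": 0, "rx": 0, "ry": 0, "rz": 0.304, "gripper": 1},
    {"dx": 54, "dy": 95, "dz": 0, "rx": 0, "ry": 0, "rz": 0.304, "gripper": 1}
  ]
}}

```text
t: 4.82
eef_pos: [0.4314, -0.1167, 0.2]
ee_rot: [3.141, -0.001, 2.954]
force: [-0.5, 0.5, -5.7]
width: 0.0136
gripper_force: 50.0
```

```bash
cat > chk.py <<'E'
from m import *
import sys
s=arm.get_state();tz=s['eef_pos'][2]
a=np.radians(-10.75);ex=np.array([-np.sin(a),np.cos(a)]);ey=np.array([-np.cos(a),-np.sin(a)])
print('tcp rackXY',s['eef_pos'][:2]@ex-.2223,s['eef_pos'][:2]@ey+.5133)
for n in('scene','top'):
    f=grab(n);P,m=pan(f);l=m&(P[...,2]<tz-.02)
    if l.sum()<50:print(n,'few');continue
    Q=P[l];U=Q[:,:2]@ex-.2223;V=Q[:,:2]@ey+.5133
    r=cv2.minAreaRect((np.c_[U,V]*1000).astype(np.float32));print(n,l.sum(),np.round(r[0],1),np.round(r[1],1),round(r[2],2),'z',np.percentile(Q[:,2],[2,50,98]).round(4))
    for lo in np.arange(-.4,.1,.02):
        k=(U>lo)&(U<lo+.02)
        if k.sum()>15:print('  U%.2f V %.4f %.4f z %.4f'%(lo,V[k].min(),V[k].max(),np.median(Q[k,2])))
E
python3 go.py .433 -.118 .2 79.25;python3 chk.py
```

```text
d [-1.9 -1.  -0. ] r [ 0.0001 -0.0013  0.0005]
4.8167 [ 0.4314 -0.1167  0.2   ] [ 3.1415e+00 -1.3000e-03  2.9545e+00] [-0.5  0.5 -5.7] [ 0.19  0.11 -0.03] 0.013628333749654456 49.99891698360443 [ 0.18  0.02 -0.54 -0.   -1.02 -1.94]
tcp rackXY -0.25644977333157765 0.06775426478771523
scene 1053 [-256.7   65.4] [177.8 111.5] 0.05 z [0.1565 0.1619 0.1681]
  U-0.36 V 0.0132 0.1165 z 0.1598
  U-0.34 V 0.0109 0.1201 z 0.1605
  U-0.32 V 0.0129 0.1207 z 0.1630
  U-0.30 V 0.0107 0.1206 z 0.1631
  U-0.28 V 0.0130 0.1189 z 0.1630
  U-0.26 V 0.0123 0.1212 z 0.1625
  U-0.24 V 0.0097 0.0707 z 0.1623
  U-0.22 V 0.0126 0.1019 z 0.1633
  U-0.20 V 0.0102 0.1195 z 0.1618
  U-0.18 V 0.0141 0.1204 z 0.1598
top 84 [-289.3  111.5] [100.3  14.6] 4.45 z [0.1533 0.1602 0.1677]
  U-0.34 V 0.1007 0.1163 z 0.1601
  U-0.32 V 0.1037 0.1156 z 0.1600
```

>>> {"op": "jog_arm", "data": {
  "targets": [
    {"dx": 0, "dy": 0, "dz": 5, "rx": 0, "ry": 0, "rz": 0, "gripper": 1},
    {"dx": 0, "dy": 0, "dz": 16, "rx": 0, "ry": 0, "rz": 0, "gripper": 1},
    {"dx": 0, "dy": 0, "dz": 30, "rx": 0, "ry": 0, "rz": 0, "gripper": 1},
    {"dx": 0, "dy": 0, "dz": 44, "rx": 0, "ry": 0, "rz": 0, "gripper": 1},
    {"dx": 0, "dy": 0, "dz": 56, "rx": 0, "ry": 0, "rz": 0, "gripper": 1},
    {"dx": 0, "dy": 0, "dz": 64, "rx": 0, "ry": 0, "rz": 0, "gripper": 1},
    {"dx": 0, "dy": 0, "dz": 67, "rx": 0, "ry": 0, "rz": 0, "gripper": 1},
    {"dx": 0, "dy": 0, "dz": 67, "rx": 0, "ry": 0, "rz": 0, "gripper": 1}
  ]
}}

```text
t: 5.58
eef_pos: [0.4326, -0.1178, 0.1327]
ee_rot: [-3.141, -0.002, 2.954]
force: [-0.4, -0.1, -5.2]
width: 0.0137
gripper_force: 50.0
```

```bash
python3 go.py .433 -.118 .1325 79.25;python3 chk.py;python3 go.py .433 -.118 .1325 79.25
```

```text
d [-0.4 -0.1  0.2] r [-0.0007 -0.0019 -0.    ]
5.5833 [ 0.4326 -0.1178  0.1327] [-3.1409e+00 -1.9000e-03  2.9540e+00] [-0.4 -0.1 -5.2] [-0.05 -0.01 -0.01] 0.013743727629793407 49.99866843223572 [ 0.18  0.1  -0.63  0.   -0.84 -1.93]
tcp rackXY -0.2573620723149845 0.06631942121976037
scene 992 [-257.7   64. ] [113.6 177.6] 88.77 z [0.0894 0.0948 0.101 ]
  U-0.36 V 0.0121 0.1156 z 0.0926
  U-0.34 V 0.0095 0.1183 z 0.0935
  U-0.32 V 0.0095 0.1177 z 0.0965
  U-0.30 V 0.0080 0.1125 z 0.0957
  U-0.28 V 0.0109 0.1213 z 0.0963
  U-0.26 V 0.0097 0.1177 z 0.0947
  U-0.24 V 0.0109 0.0735 z 0.0957
  U-0.22 V 0.0096 0.0953 z 0.0959
  U-0.20 V 0.0106 0.1108 z 0.0941
  U-0.18 V 0.0115 0.1140 z 0.0932
top 60 [-294.4  107. ] [15.8 94.4] 89.33 z [0.0875 0.0936 0.1023]
  U-0.34 V 0.0995 0.1154 z 0.0935
  U-0.32 V 0.1057 0.1145 z 0.0933
d [ 0.3 -0.4  1.4] r [-0.0002  0.0004  0.0004]
5.6833 [ 0.4334 -0.1177  0.1339] [-3.1414e+00  4.0000e-04  2.9544e+00] [ 0.4  0.  -5.5] [-0.02 -0.06 -0.  ] 0.013649887225865714 49.99858260154724 [ 0.18  0.1  -0.63  0.   -0.84 -1.93]
```

>>> {"op": "jog_arm", "data": {
  "targets": [
    {"dx": 1, "dy": 5, "dz": 0, "rx": 0, "ry": 0, "rz": 0, "gripper": 1},
    {"dx": 1, "dy": 16, "dz": 0, "rx": 0, "ry": 0, "rz": 0, "gripper": 1},
    {"dx": 1, "dy": 29, "dz": 0, "rx": 0, "ry": 0, "rz": 0, "gripper": 1},
    {"dx": 1, "dy": 42, "dz": 0, "rx": 0, "ry": 0, "rz": 0, "gripper": 1},
    {"dx": 1, "dy": 55, "dz": 0, "rx": 0, "ry": 0, "rz": 0, "gripper": 1},
    {"dx": 1, "dy": 66, "dz": 0, "rx": 0, "ry": 0, "rz": 0, "gripper": 1},
    {"dx": 1, "dy": 73, "dz": 0, "rx": 0, "ry": 0, "rz": 0, "gripper": 1},
    {"dx": 1, "dy": 75, "dz": 0, "rx": 0, "ry": 0, "rz": 0, "gripper": 1}
  ]
}}

```text
t: 6.35
eef_pos: [0.4464, -0.0425, 0.134]
ee_rot: [3.141, 0.001, 2.956]
force: [1.0, -0.1, -5.8]
width: 0.0135
gripper_force: 50.0
```

```bash
python3 chk.py|grep -v U;python3 go.py .4835 .1488 .1325 79.25; python3 - <<'E'
from h import *
f=dict(np.load('/tmp/scene.npz'));c=f['frame'][130:270,200:380,::-1];cv2.imwrite('pics/a2.png',cv2.resize(c,(771,600),interpolation=cv2.INTER_CUBIC))
E
```

```text
tcp rackXY -0.18076699022296583 0.06677426237305811
scene 917 [-164.1   64.6] [212.  111.9] 0.65 z [0.0908 0.0961 0.1027]
top 66 [-206.5   71. ] [98.1 98.1] 6.63 z [0.0876 0.0949 0.1021]
d [ -1.3 195.7   1.2] r [0.0001 0.0001 0.0013]
6.45 [ 0.446  -0.0433  0.1337] [3.1415e+00 1.0000e-04 2.9553e+00] [-0.9  0.6 -6.1] [ 0.    0.01 -0.02] 0.013817457580310772 49.998552203178406 [ 0.35  0.1  -0.63  0.   -0.84 -2.1 ]
```

View pics/a2.png

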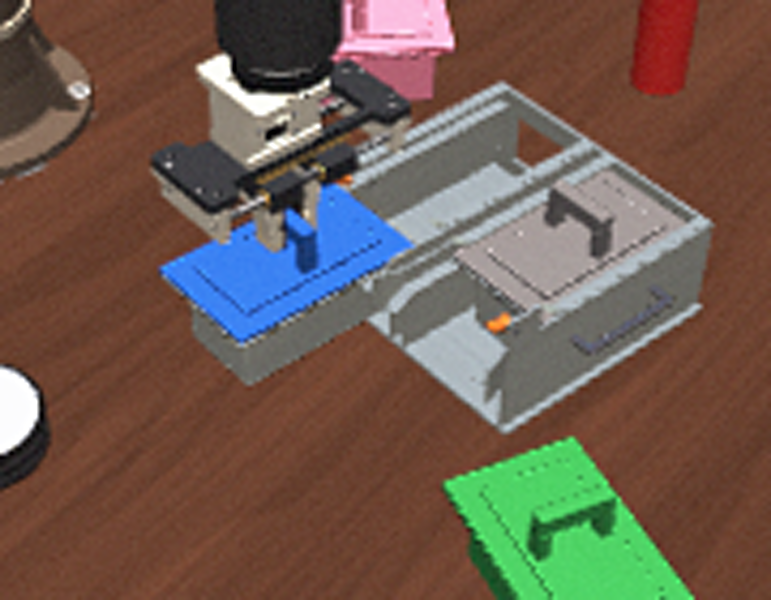

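The pan's front, at crop (400,245), is between the empty bay's runners with no contact force. I'll lower it slightly and slide on.

>>> {"op": "jog_arm", "data": {
  "targets": [
    {"dx": 0.5, "dy": 4, "dz": 0.7, "rx": 0, "ry": 0, "rz": 0, "gripper": 1},
    {"dx": 0.5, "dy": 11, "dz": 1.4, "rx": 0, "ry": 0, "rz": 0, "gripper": 1},
    {"dx": 0.5, "dy": 21, "dz": 1.4, "rx": 0, "ry": 0, "rz": 0, "gripper": 1},
    {"dx": 0.5, "dy": 32, "dz": 1.4, "rx": 0, "ry": 0, "rz": 0, "gripper": 1},
    {"dx": 0.5, "dy": 43, "dz": 1.4, "rx": 0, "ry": 0, "rz": 0, "gripper": 1},
    {"dx": 0.5, "dy": 52, "dz": 1.4, "rx": 0, "ry": 0, "rz": 0, "gripper": 1},
    {"dx": 0.5, "dy": 58, "dz": 1.4, "rx": 0, "ry": 0, "rz": 0, "gripper": 1},
    {"dx": 0.5, "dy": 60, "dz": 1.4, "rx": 0, "ry": 0, "rz": 0, "gripper": 1}
  ]
}}

```text
t: 7.12
eef_pos: [0.457, 0.0168, 0.1322]
ee_rot: [3.141, 0.0, 2.956]
force: [0.5, -0.5, -5.6]
width: 0.0138
gripper_force: 50.0
```

```bash
python3 chk.py|grep -v U;python3 go.py .4835 .1488 .1325 79.25
```

```text
tcp rackXY -0.12059681901332989 0.06744155807945373
scene 825 [-120.8   69.1] [179.9 115.1] 1.93 z [0.0887 0.0945 0.1003]
top few
d [ -1.8 135.5  -0.4] r [-0.0001 -0.0001  0.0014]
7.2167 [0.4566 0.016  0.1321] [-3.1415e+00 -1.0000e-04  2.9554e+00] [-0.1 -0.4 -5.7] [ 0.04 -0.01  0.03] 0.013902878055589334 49.998512864112854 [ 0.47  0.11 -0.61 -0.   -0.84 -2.23]
```

>>> {"op": "jog_arm", "data": {
  "targets": [
    {"dx": -0.7, "dy": 4, "dz": 0, "rx": 0, "ry": 0, "rz": 0, "gripper": 1},
    {"dx": -0.7, "dy": 12, "dz": 0, "rx": 0, "ry": 0, "rz": 0, "gripper": 1},
    {"dx": -0.7, "dy": 23, "dz": 0, "rx": 0, "ry": 0, "rz": 0, "gripper": 1},
    {"dx": -0.7, "dy": 35, "dz": 0, "rx": 0, "ry": 0, "rz": 0, "gripper": 1},
    {"dx": -0.7, "dy": 47, "dz": 0, "rx": 0, "ry": 0, "rz": 0, "gripper": 1},
    {"dx": -0.7, "dy": 58, "dz": 0, "rx": 0, "ry": 0, "rz": 0, "gripper": 1},
    {"dx": -0.7, "dy": 67, "dz": 0, "rx": 0, "ry": 0, "rz": 0, "gripper": 1},
    {"dx": -0.7, "dy": 70, "dz": 0, "rx": 0, "ry": 0, "rz": 0, "gripper": 1}
  ]
}}

```text
t: 7.88
eef_pos: [0.4709, 0.0859, 0.1322]
ee_rot: [3.141, 0.0, 2.956]
force: [0.9, 0.1, -4.8]
width: 0.0135
gripper_force: 50.0
```

```bash
python3 chk.py|grep -v U;python3 go.py .4835 .1488 .1325 79.25
```

```text
tcp rackXY -0.05008950015556149 0.06673114630042748
scene 712 [-52.2  64.9] [108.3 179.6] 89.45 z [0.0889 0.0948 0.1012]
top few
d [-1.1 65.2 -0.5] r [-0.0002 -0.0002  0.0016]
7.9833 [0.4704 0.0849 0.132 ] [-3.1414e+00 -2.0000e-04  2.9556e+00] [-0.5  0.4 -6. ] [ 0.05  0.03 -0.03] 0.013833766958756577 49.99857187271118 [ 0.59  0.15 -0.57 -0.   -0.85 -2.35]
```

Remaining about 65 mm; I'll go 58 first, then creep.

>>> {"op": "jog_arm", "data": {
  "targets": [
    {"dx": -0.4, "dy": 4, "dz": 0, "rx": 0, "ry": 0, "rz": 0, "gripper": 1},
    {"dx": -0.4, "dy": 12, "dz": 0, "rx": 0, "ry": 0, "rz": 0, "gripper": 1},
    {"dx": -0.4, "dy": 22, "dz": 0, "rx": 0, "ry": 0, "rz": 0, "gripper": 1},
    {"dx": -0.4, "dy": 33, "dz": 0, "rx": 0, "ry": 0, "rz": 0, "gripper": 1},
    {"dx": -0.4, "dy": 43, "dz": 0, "rx": 0, "ry": 0, "rz": 0, "gripper": 1},
    {"dx": -0.4, "dy": 51, "dz": 0, "rx": 0, "ry": 0, "rz": 0, "gripper": 1},
    {"dx": -0.4, "dy": 56, "dz": 0, "rx": 0, "ry": 0, "rz": 0, "gripper": 1},
    {"dx": -0.4, "dy": 58, "dz": 0, "rx": 0, "ry": 0, "rz": 0, "gripper": 1}
  ]
}}

```text
t: 8.65
eef_pos: [0.4817, 0.1421, 0.1321]
ee_rot: [-3.142, 0.0, 2.955]
force: [-0.2, 0.1, -6.9]
width: 0.0137
gripper_force: 50.0
```

>>> {"op": "jog_arm", "data": {
  "targets": [
    {"dx": 0, "dy": 1, "dz": 0, "rx": 0, "ry": 0, "rz": 0, "gripper": 1},
    {"dx": 0, "dy": 2, "dz": 0, "rx": 0, "ry": 0, "rz": 0, "gripper": 1},
    {"dx": 0, "dy": 3, "dz": 0, "rx": 0, "ry": 0, "rz": 0, "gripper": 1},
    {"dx": 0, "dy": 4, "dz": 0, "rx": 0, "ry": 0, "rz": 0, "gripper": 1},
    {"dx": 0, "dy": 5, "dz": 0, "rx": 0, "ry": 0, "rz": 0, "gripper": 1},
    {"dx": 0, "dy": 6, "dz": 0, "rx": 0, "ry": 0, "rz": 0, "gripper": 1},
    {"dx": 0, "dy": 7, "dz": 0, "rx": 0, "ry": 0, "rz": 0, "gripper": 1},
    {"dx": 0, "dy": 7, "dz": 0, "rx": 0, "ry": 0, "rz": 0, "gripper": 1}
  ]
}}

```text
t: 9.32
eef_pos: [0.4829, 0.148, 0.1322]
ee_rot: [3.141, 0.0, 2.954]
force: [0.1, -0.8, -4.9]
width: 0.0131
gripper_force: 50.0
```

```bash
python3 chk.py|grep -v U;python3 go.py .4835 .1488 .1325 79.25; python3 - <<'E'
from h import *
f=dict(np.load('/tmp/scene.npz'));c=f['frame'][130:250,240:380,::-1];cv2.imwrite('pics/a3.png',cv2.resize(c,(700,600),interpolation=cv2.INTER_CUBIC))
E
```

```text
tcp rackXY 0.013210846599193693 0.06651861359056721
scene 625 [12.9 64.9] [103.1 179.3] 88.7 z [0.0894 0.0951 0.1017]
top few
d [-0.5  0.9 -0.3] r [0.0002 0.0001 0.0004]
9.4167 [0.4828 0.148  0.1322] [3.1414e+00 1.0000e-04 2.9544e+00] [-0.1  0.9 -6.9] [ 0.11 -0.11  0.01] 0.013502254627815244 49.99853789806366 [ 0.69  0.19 -0.52 -0.   -0.86 -2.44]
```

View pics/a3.png

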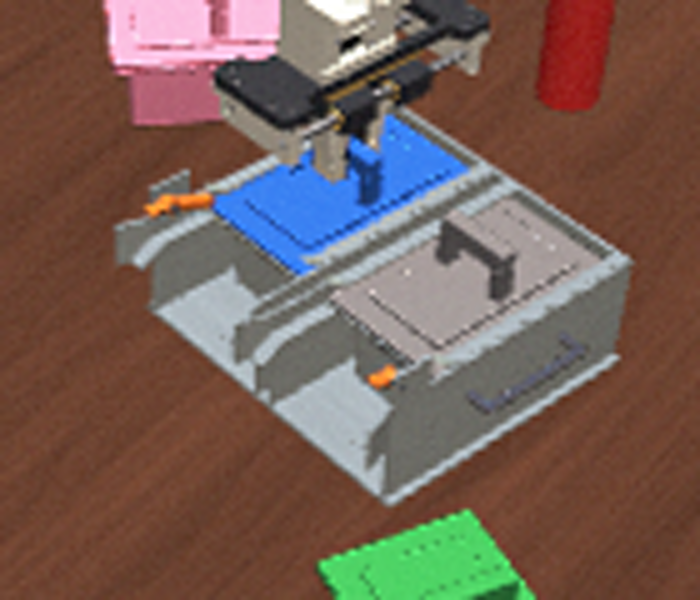

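The pan is almost home at (345,190), but the catch arm at (150–210,205) still lies on its rim. I'll creep on towards the back stop.

>>> {"op": "jog_arm", "data": {
  "targets": [
    {"dx": 0, "dy": 1, "dz": 0, "rx": 0, "ry": 0, "rz": 0, "gripper": 1},
    {"dx": 0, "dy": 2, "dz": 0, "rx": 0, "ry": 0, "rz": 0, "gripper": 1},
    {"dx": 0, "dy": 3, "dz": 0, "rx": 0, "ry": 0, "rz": 0, "gripper": 1},
    {"dx": 0, "dy": 3.5, "dz": 0, "rx": 0, "ry": 0, "rz": 0, "gripper": 1},
    {"dx": 0, "dy": 4, "dz": 0, "rx": 0, "ry": 0, "rz": 0, "gripper": 1},
    {"dx": 0, "dy": 4, "dz": 0, "rx": 0, "ry": 0, "rz": 0, "gripper": 1},
    {"dx": 0, "dy": 4, "dz": 0, "rx": 0, "ry": 0, "rz": 0, "gripper": 1},
    {"dx": 0, "dy": 4, "dz": 0, "rx": 0, "ry": 0, "rz": 0, "gripper": 1}
  ]
}}

```text
t: 10.08
eef_pos: [0.4835, 0.1518, 0.1321]
ee_rot: [-3.142, -0.0, 2.954]
force: [0.5, -0.4, -5.3]
width: 0.0136
gripper_force: 50.0
```

```bash
cat > ct.py <<'E'
from m import *
a=np.radians(-10.75);ex=np.array([-np.sin(a),np.cos(a)]);ey=np.array([-np.cos(a),-np.sin(a)])
f=grab('scene');P=wmap(f);h=cv2.cvtColor(f['frame'],cv2.COLOR_RGB2HSV);x,y,z=P[...,0],P[...,1],P[...,2]
m=(x>.38)&(x<.45)&(y>-.03)&(y<.1)&(z>.07)&(h[...,0]>3)&(h[...,0]<25)&(h[...,1]>140)
Q=P[m];U=Q[:,:2]@ex-.2223
o=U.argsort();print('catch U,z',[(round(float(U[i])*1e3),round(float(Q[i,2])*1e3)) for i in o])
E
python3 ct.py;python3 chk.py|grep -v U;python3 go.py .4835 .1488 .1325 79.25
```

```text
catch U,z [(-130, 116), (-128, 118), (-128, 121), (-123, 116), (-120, 115), (-119, 114), (-116, 113), (-116, 108), (-115, 113), (-115, 116), (-115, 110), (-114, 116), (-111, 118), (-110, 114), (-110, 113), (-107, 114), (-104, 104), (-104, 108), (-98, 99), (-97, 103), (-96, 100), (-90, 97), (-90, 91), (-88, 93), (-87, 96), (-85, 89), (-85, 94)]
tcp rackXY 0.017039351781605344 0.06657893785456981
scene 622 [18.5 68.2] [108.7 182.6] 89.61 z [0.0888 0.0948 0.1012]
top few
d [-0.5 -3.  -0.4] r [-0.     -0.      0.0004]
10.2333 [0.4835 0.1518 0.1321] [-3.1416 -0.      2.9544] [ 0.7 -0.1 -6. ] [-0.05 -0.03  0.02] 0.013441919272782224 49.99856114387512 [ 0.69  0.19 -0.51 -0.   -0.86 -2.45]
```

The catch has dropped behind the rim. I'll ease back 2 mm to mid-play and set the pan down.

>>> {"op": "jog_arm", "data": {
  "targets": [
    {"dx": 0, "dy": -1, "dz": 0, "rx": 0, "ry": 0, "rz": 0, "gripper": 1},
    {"dx": 0, "dy": -2, "dz": 0.4, "rx": 0, "ry": 0, "rz": 0, "gripper": 1},
    {"dx": 0, "dy": -2, "dz": 0.8, "rx": 0, "ry": 0, "rz": 0, "gripper": 1},
    {"dx": 0, "dy": -2, "dz": 1.1, "rx": 0, "ry": 0, "rz": 0, "gripper": 1},
    {"dx": 0, "dy": -2, "dz": 1.4, "rx": 0, "ry": 0, "rz": 0, "gripper": 1},
    {"dx": 0, "dy": -2, "dz": 1.6, "rx": 0, "ry": 0, "rz": 0, "gripper": 1},
    {"dx": 0, "dy": -2, "dz": 1.6, "rx": 0, "ry": 0, "rz": 0, "gripper": 1},
    {"dx": 0, "dy": -2, "dz": 1.6, "rx": 0, "ry": 0, "rz": 0, "gripper": 1}
  ]
}}

```text
t: 10.9
eef_pos: [0.4832, 0.1499, 0.1306]
ee_rot: [3.142, 0.0, 2.954]
force: [-0.0, -0.1, -4.5]
width: 0.0135
gripper_force: 50.0
```

```bash
python3 ct.py;python3 chk.py|grep -v U;python3 go.py .4835 .1488 .1325 79.25
```

```text
catch U,z [(-127, 114), (-125, 115), (-125, 119), (-125, 118), (-124, 120), (-122, 118), (-121, 120), (-117, 110), (-115, 113), (-114, 114), (-113, 115), (-113, 108), (-111, 115), (-111, 114), (-107, 113), (-107, 114), (-104, 108), (-103, 102), (-102, 104), (-98, 103), (-95, 99), (-89, 96), (-89, 90), (-88, 93), (-85, 93), (-85, 88), (-83, 92), (-80, 85), (-73, 82)]
tcp rackXY 0.015079009987483821 0.06655581952195683
scene 620 [13.9 68.2] [111.4 181. ] 88.12 z [0.0873 0.0936 0.1004]
top few
d [-0.5 -1.  -1.9] r [0.     0.     0.0005]
11.05 [0.4832 0.1499 0.1306] [3.1416 0.     2.9544] [-0.3  0.4 -5.7] [-0.03 -0.07  0.  ] 0.013548286382333378 49.99855577945709 [ 0.69  0.2  -0.52 -0.   -0.86 -2.45]
```

>>> {"op": "jog_arm", "data": {
  "targets": [
    {"dx": 0, "dy": 0, "dz": 0.2, "rx": 0, "ry": 0, "rz": 0, "gripper": 1},
    {"dx": 0, "dy": 0, "dz": 0.4, "rx": 0, "ry": 0, "rz": 0, "gripper": 1},
    {"dx": 0, "dy": 0, "dz": 0.6, "rx": 0, "ry": 0, "rz": 0, "gripper": 1},
    {"dx": 0, "dy": 0, "dz": 0.8, "rx": 0, "ry": 0, "rz": 0, "gripper": 1},
    {"dx": 0, "dy": 0, "dz": 0.8, "rx": 0, "ry": 0, "rz": 0, "gripper": 1},
    {"dx": 0, "dy": 0, "dz": 0.8, "rx": 0, "ry": 0, "rz": 0, "gripper": 1},
    {"dx": 0, "dy": 0, "dz": 0.8, "rx": 0, "ry": 0, "rz": 0, "gripper": 1},
    {"dx": 0, "dy": 0, "dz": 0.8, "rx": 0, "ry": 0, "rz": 0, "gripper": 1}
  ]
}}

```text
t: 11.72
eef_pos: [0.4832, 0.1499, 0.1305]
ee_rot: [3.141, 0.0, 2.955]
force: [-5.2, -0.3, 4.6]
width: 0.0136
gripper_force: 50.0
```

The rim is on the ledges, so I'll release.

>>> {"op": "jog_arm", "data": {
  "targets": [
    {"dx": 0, "dy": 0, "dz": 0, "rx": 0, "ry": 0, "rz": 0, "gripper": 0.8},
    {"dx": 0, "dy": 0, "dz": 0, "rx": 0, "ry": 0, "rz": 0, "gripper": 0.6},
    {"dx": 0, "dy": 0, "dz": 0, "rx": 0, "ry": 0, "rz": 0, "gripper": 0.4},
    {"dx": 0, "dy": 0, "dz": 0, "rx": 0, "ry": 0, "rz": 0, "gripper": 0.4},
    {"dx": 0, "dy": 0, "dz": 0, "rx": 0, "ry": 0, "rz": 0, "gripper": 0.4},
    {"dx": 0, "dy": 0, "dz": 0, "rx": 0, "ry": 0, "rz": 0, "gripper": 0.4},
    {"dx": 0, "dy": 0, "dz": 0, "rx": 0, "ry": 0, "rz": 0, "gripper": 0.4},
    {"dx": 0, "dy": 0, "dz": 0, "rx": 0, "ry": 0, "rz": 0, "gripper": 0.4}
  ]
}}

```text
t: 12.38
eef_pos: [0.4832, 0.1498, 0.1297]
ee_rot: [-3.142, -0.0, 2.954]
force: [-0.3, 0.0, 0.1]
width: 0.052
gripper_force: 0.0
```

>>> {"op": "jog_arm", "data": {
  "targets": [
    {"dx": 0, "dy": 0, "dz": -5, "rx": 0, "ry": 0, "rz": 0, "gripper": 0.4},
    {"dx": 0, "dy": 0, "dz": -15, "rx": 0, "ry": 0, "rz": 0, "gripper": 0.4},
    {"dx": 0, "dy": 0, "dz": -30, "rx": 0, "ry": 0, "rz": 0, "gripper": 0.4},
    {"dx": 0, "dy": 0, "dz": -50, "rx": 0, "ry": 0, "rz": 0, "gripper": 0.4},
    {"dx": 0, "dy": 0, "dz": -75, "rx": 0, "ry": 0, "rz": 0, "gripper": 0.4},
    {"dx": 0, "dy": 0, "dz": -95, "rx": 0, "ry": 0, "rz": 0, "gripper": 0.4},
    {"dx": 0, "dy": 0, "dz": -108, "rx": 0, "ry": 0, "rz": 0, "gripper": 0.4},
    {"dx": 0, "dy": 0, "dz": -110, "rx": 0, "ry": 0, "rz": 0, "gripper": 0.4}
  ]
}}

```text
t: 13.05
eef_pos: [0.4845, 0.1505, 0.2437]
ee_rot: [3.138, 0.004, 2.955]
force: [0.3, 1.2, -0.0]
width: 0.0525
gripper_force: 0.0
```

```bash
python3 ct.py;python3 chk.py|grep -v U;python3 go.py .4835 .1488 .1325 79.25; python3 - <<'E'
from h import *
f=dict(np.load('/tmp/scene.npz'));c=f['frame'][130:250,240:380,::-1];cv2.imwrite('pics/a4.png',cv2.resize(c,(700,600),interpolation=cv2.INTER_CUBIC))
E
```

```text
catch U,z [(-129, 115), (-127, 117), (-126, 119), (-124, 116), (-123, 119), (-123, 119), (-119, 117), (-118, 111), (-118, 116), (-116, 119), (-115, 116), (-114, 119), (-114, 109), (-112, 116), (-108, 114), (-107, 114), (-103, 107), (-102, 101), (-98, 100), (-96, 101), (-94, 98), (-91, 93), (-90, 96), (-89, 95), (-86, 89), (-84, 93), (-82, 90), (-79, 85), (-74, 84)]
tcp rackXY 0.015694656309845123 0.06587902872137402
scene 791 [16.8 70.9] [182.9 105.8] 0.65 z [0.087  0.0941 0.1354]
top 174 [ 1.2 94.9] [185.   66.8] 25.66 z [0.084  0.0909 0.0989]
d [ -0.8  -0.9 107.3] r [ 0.0005 -0.      0.0003]
13.2 [0.4829 0.1498 0.2398] [ 3.1411 -0.      2.9542] [-0.2  0.1 -0.4] [-0.05 -0.05 -0.04] 0.052757232768560244 0.0 [ 0.69  0.08 -0.37 -0.   -1.12 -2.45]
```

View pics/a4.png

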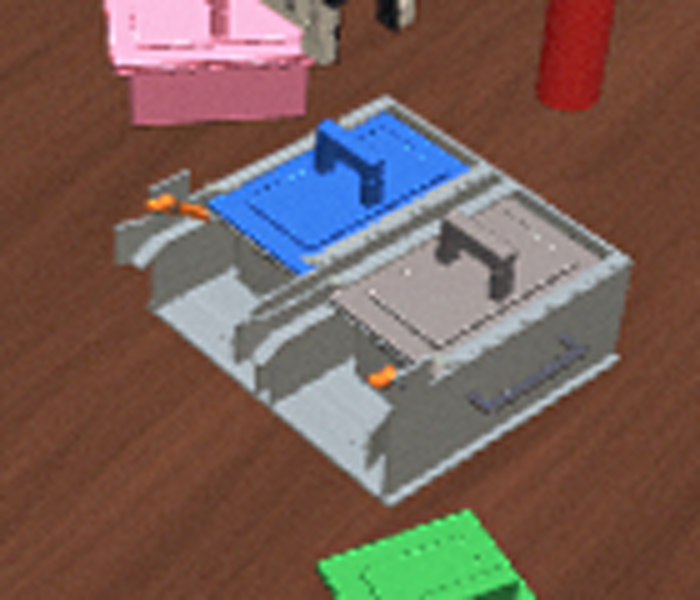

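The blue pan sits home at (340,190), aligned with the grey one. The catch at (150–210,208) slopes down behind its rim, and the gripper is clear. Handing in.

```bash
python3 -c "
from station import arm
print(arm.job_done())"
```

```text
the job is handed in; nothing more can be done
None
```

The blue-lidded pan is fully home in the empty bay with catch_a shut behind it. I let go of it, lifted the gripper clear and handed the job in at about 13 s; no verdict came back.

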